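# Purge the air station with its pull knob

## Task

On the small air station on the bench, blow down the line: pull the purge valve's knob, the wide round one, straight up until it clicks into its upper detent and leave it there for about a second, then push it back down fully home and let go. Leave the slim round knob and the T-shaped knob as they are set.

Things in the scene. Friction and masses are not known exactly. Their poses are not given: they have to be found in the camera images.
- purge_knob (a joint): Travel of the purge knob in m: 0 is pushed fully home, 0.030 fully out (straight up), at its stop. A sprung detent at each end: let go more than 4 mm past half-way (0.015) it snaps on to that end by itself and stays there. Getting it out of either end takes about 8 N; past the middle it moves by itself.
- purge_grip (a point): Centre of the purge knob's head, an upright black cylinder, 36 mm across, from 13 mm below to 14 mm above this point; moves with the knob. Home, it lies 31 mm above the flat top of its valve block (aluminium, fixed, 56 x 56 x 75 mm, a 6 mm high collar round the stem). z is up, y runs along the row of three blocks, x square to it; within 60 mm along x nothing stands above the block's top.
- slim_grip (a point): Centre of the head of the slim knob: black cylinder, 18 mm across, 27 mm high, on an equal block. The three blocks stand in one row, about 90 mm apart in any order, on a fixed 12 mm steel plate turned by up to 0.4 rad. It has no detent: friction (about 5 N) holds it where it is set, 0 to 20 mm out (31 to 51 mm above its block). Leave as set.
- tee_grip (a point): Centre of the bar of the T-shaped knob: black bar 14 x 56 x 16 mm (x, y, z), its length along the row, on an equal block of the row. No detent: friction (about 5 N) holds it where it is set, 0 to 20 mm out. Leave as set.

How it is judged (in metres and radians):
On the way:
1. the purge knob is pulled out to its upper detent (at least 24 of its 30 mm) and stays there for half a second (value of joint purge_knob above 0.024 m), for 0.5 s.
At the end, for the whole second after the job is handed in: The purge knob is back home (within 5 mm of fully in) and at rest, and the slim and the T-shaped knob are within 6 mm of where they were at the start (value of joint purge_knob below 0.005 m and velocity of joint purge_knob between -0.01 and 0.01 m/s and distance of each of slim_grip, tee_grip from where it was at the start of the episode below 0.006 m); the robot touches nothing.
It fails at once if the slim metering knob was moved by more than 6 mm (distance of slim_grip from where it was at the start of the episode above 0.006 m).
It fails at once if the T-shaped metering knob was moved by more than 6 mm (distance of tee_grip from where it was at the start of the episode above 0.006 m).
It also fails if it takes over 29 s, if anything falls off the work surface, if the arm or the gripper's body presses on something with over 40 N, if the wrist force passes 120 N, or if a joint passes its speed limit or range.

## Robot

A 6-joint arm with a two-finger parallel gripper is mounted at the origin on the work surface. World frame = base frame: x ahead of the robot, y to its left, z up, the work surface at z = 0. Lengths are in mm, angles in rad, forces in N, time in s.
With the tool pointing down it reaches from about 350 to 775 mm from the base axis. Payload 7.3 kg.
Tool frame: the origin (TCP) lies midway between the tips of the shut fingers; the grasp point (between the pads) lies 19 mm behind it; z points along the fingers, y is the line along which they close (so a half turn about z gives the same grasp; the last joint's range is limited). The gripper opens to 92 mm and grips with 3 to 60 N. Pads are 19 mm wide; open, the fingers measure 130 mm over their backs; the gripper's body (75 mm by 190 mm) begins 47 mm behind the grasp point.
Start: joints at [1.1, 0.342, 1.524, -0, 1.275, -0.146], TCP at [167.523, 497.575, 226.741] pointing down, gripper open.
Joint ranges: [-2.53, 2.53], [-0.77, 2.02], [0.04, 2.7], [-1, 4.14], [0.28, 2.66], [-3.11, 3.11]. Speed limits (rad/s): [2.57, 2.57, 3.14, 3.14, 3.14, 3.14].

## Interface

Orientations are given as [roll, pitch, yaw] about the fixed x, y, z axes, in that order (R = Rz(yaw) Ry(pitch) Rx(roll)).
In Python, from plant import bot gives the robot as it stands.
- The arm moves only by the tool jog_arm, never from a script. Its arguments are lists of equal length, an entry for each row: "dp": the shift along the tool's x, y, z in m, a list of three; "twist": the turn about the tool's z in degrees. A call has 1 to 10 rows; each row shifts and turns the commanded pose from where the row before left it, along the tool's axes as they then stand; what a row does not reach is not made up. A row lasts 1/8 s, in which the tool goes at most 62.5 mm and 10.7 degrees, less where a joint would pass 70% of its speed; a pose out of reach is approached as far as the arm can. A call is refused whole if a number of a shift passes 0.0625 or a number of a turn 10.7, either way. A call with a gripper value outside its range is refused whole. "jaw" is the finger opening in m, from 0 to 0.0918, set as the call begins (left out, the last holds). The fingers move at their own pace and stop on an object; the grip force is fixed at half the most. Time passes only in rows, so rows that do not move let the fingers close. It gives the time, the measured TCP pose, the force, the opening and the grip force at its end, in the units of the state.
- bot.get_obs(): the state, without advancing time (a new reading comes with each control period).
- bot.capture(name): name is "side" or "top"; returns the picture (480x640x3 uint8, blue, green, red); there is no depth.
- bot.camera_params(name): a dict with "fx", "fy", "cx", "cy" (pixels), "k1" (the pictures are not rectified: a ray, as slopes to the right and down, at radius r is drawn at 1 + k1 r^2 times it, then the intrinsics apply), "R" (3x3) and "t" (3): a world point X has camera coordinates R X + t. Camera axes: x right, y down, z forward; pixel columns grow to the right and rows downward; lengths in mm; the calibration is good to about 2 mm. A picture is of the moment at which its call begins. camera_params takes no time and is no camera call.
- bot.close_job(): hands the job in; it is judged then, once.
Trained networks look in the newest picture that a camera, given by its name, has taken for a name from the list of things; names that differ only in an ending like _2 or _b are one class to them, and where a whole thing is asked for, a point or a joint stands for the part that bears it (a point fixed in the world has none). Each returns a list of dicts, best first, with "confidence" (0 to 1); they miss things now and then, are a little off and sometimes report something else, mostly with a low value. They report only what shows in the picture. A call takes as long as a camera call.
- bot.find_in(camera, label): "bbox" ([centre column, centre row, width, height] in pixels, round what is visible of it).
- bot.masks_of(camera, label): "pixels" (480x640 bool, what is visible of it) and "bbox" ([centre column, centre row, width, height] in pixels, round what is visible of it).
The state is a dict: "time": time; "joint_positions": joint angles; "dq": joint speeds; "tau": joint torques, N m; "tool_pos": TCP position; "tcp_rot": TCP orientation; "contact_force": force on the tool from outside, world axes, zero at the start; "moment": the same for the moment, N m; "grip_width": finger opening in mm; "finger_force": force on a finger pad.
Only numpy, scipy, OpenCV 4.12 (cv2) and the standard library are available. Lean on these libraries where they do the work, as an engineer would, in place of code of your own. Each camera call takes 0.05 s, during which the arm holds its last target. There are 200 camera calls.

## Working session

There is one attempt and no reset: what is moved stays moved. The work goes in short steps, Python scripts to look and compute and a tool call to move; the robot and the scene stay as the last step left them, time stands still between calls to the robot, and variables do not carry over. Pictures are saved under pics/ and viewed, at most 10 in all, crops included, and the job is handed in when it is done.

Besides the shell and the picture viewer there is one more tool, called after ">>>" in YAML: its name, and indented under it one key for each argument. jog_arm: Moves the arm, as the interface text tells. Its arguments: {"type":"object","properties":{"dp":{"type":"array"},"twist":{"type":"array"},"jaw":{"type":"number"}},"required":["dp","twist"]}

```bash
mkdir -p pics; cat > h.py <<'E'
import numpy as np, cv2
from plant import bot
def ray(cam,u,v):
    p=bot.camera_params(cam);K=np.array([[p['fx'],0,p['cx']],[0,p['fy'],p['cy']],[0,0,1.]])
    n=cv2.undistortPoints(np.array([[[u,v]]],float),K,np.array([p['k1'],0,0,0,0]))[0,0]
    R=np.array(p['R']);t=np.array(p['t']);return -R.T@t, R.T@np.array([n[0],n[1],1])
def tri(a,b):
    A=[];B=[]
    for o,d in(a,b):
        d=d/np.linalg.norm(d);P=np.eye(3)-np.outer(d,d);A.append(P);B.append(P@o)
    x=np.linalg.solve(sum(A),sum(B));return x,[np.linalg.norm(P@x-b) for P,b in zip(A,B)]
def proj(cam,X):
    p=bot.camera_params(cam);c=np.array(p['R'])@X+np.array(p['t']);x=c[:2]/c[2];x=x*(1+p['k1']*(x@x));return x[0]*p['fx']+p['cx'],x[1]*p['fy']+p['cy']
E
python3 - <<'E'
from h import *
np.set_printoptions(precision=1,suppress=True)
ims={}
for c in('side','top'):
    ims[c]=bot.capture(c);cv2.imwrite(f'pics/{c}0.png',ims[c])
    print(c,ray(c,320,240))
for l in('purge_grip','slim_grip','tee_grip'):
    f={c:bot.find_in(c,l) for c in('side','top')}
    for c in f: print(l,c,[(np.round(d['bbox']),round(d['confidence'],2)) for d in f[c][:3]])
    if f['side'] and f['top']: print(tri(*[ray(c,*f[c][0]['bbox'][:2]) for c in f]))
s=bot.get_obs();print(s['time'],s['tool_pos'],s['tcp_rot'])
E
```

```text
side (array([ 479.7, -435. ,  597. ]), array([ 0.1,  0.7, -0.7]))
top (array([420.9,  48. , 879.6]), array([ 0.2,  0. , -1. ]))
purge_grip side [(array([334., 362.,  36.,  38.]), 0.69)]
purge_grip top [(array([461., 272.,  33.,  30.]), 0.97)]
(array([ 554.4, -119.1,  117.1]), [np.float64(1.7352151524491743), np.float64(1.735215152448949)])
slim_grip side [(array([340., 302.,  12.,  36.]), 0.79)]
slim_grip top [(array([460., 274.,  31.,  32.]), 0.68), (array([400., 246.,  18.,  18.]), 0.61)]
(array([ 551.3, -100.3,  198.5]), [np.float64(14.959332074609728), np.float64(14.959332074609728)])
tee_grip side [(array([349., 256.,  10.,  36.]), 0.84)]
tee_grip top [(array([345., 219.,  39.,  28.]), 0.6)]
(array([613.1,  47.8, 121.5]), [np.float64(2.7411638414359594), np.float64(2.7411638414359385)])
0.4 [167.5 497.5 226.6] [-3.1 -0.   2.8]
```

View pics/top0.png

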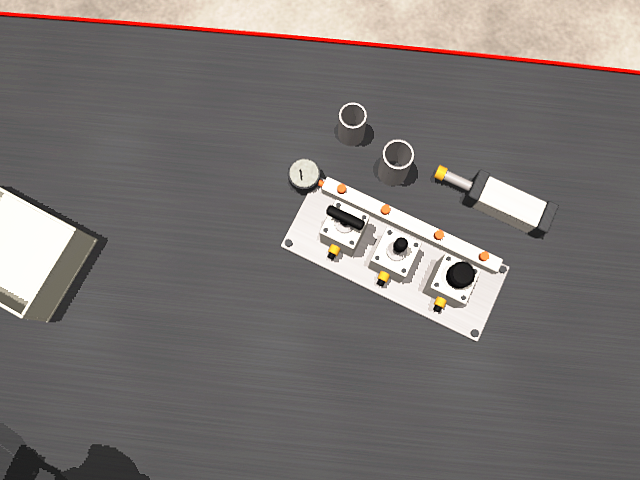

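View pics/side0.png

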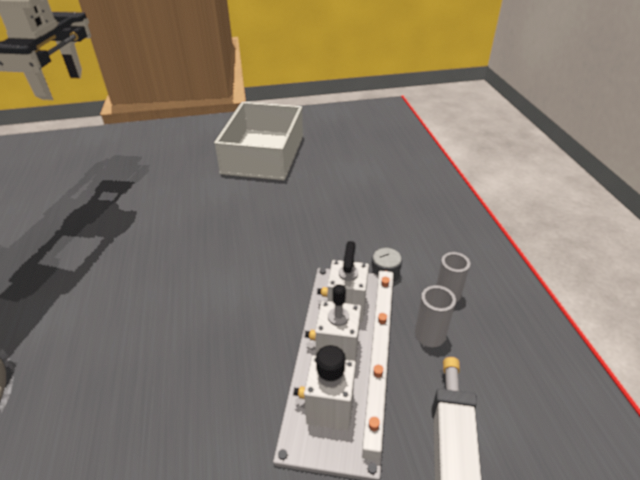

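The pictures agree with the networks, except for the first slim hit in the top view. Purge knob: top (461,274), side (331,362). Slim knob, in the middle: top (400,246), side (339,297). Tee: top (345,218), side (349,256). I'll grip across the row, with tool y along station x.

```bash
python3 - <<'E'
from h import *
np.set_printoptions(precision=1,suppress=True)
P,r=tri(ray('side',331.5,362),ray('top',460.5,273));print(P,r)
S,_=tri(ray('side',339.5,296),ray('top',400,246));print(S)
T,_=tri(ray('side',349,256),ray('top',345,218));print(T)
d=T-P;th=-np.arctan2(d[0],d[1]);print('station yaw',th)
s=bot.get_obs();t=np.array(s['tool_pos']);yaw=s['tcp_rot'][2];g=th+np.pi/2
print(s['tcp_rot'],'twist deg',np.degrees(yaw-g))
y=g;R=np.array([[np.cos(y),np.sin(y),0],[np.sin(y),-np.cos(y),0],[0,0,-1]])
print('shift tool', R.T@(np.array([P[0],P[1],200])-t))
E
```

```text
[ 552.6 -118.   116.2] [np.float64(0.6788265555294564), np.float64(0.67882655552968)]
[580.7 -30.6 129.6]
[613.5  47.8 122.5]
station yaw -0.35151474102877506
[-3.1 -0.   2.8] twist deg 91.52817769381144
shift tool [-445.3  573.5   26.6]
```

>>> jog_arm:
  dp:
    - [0,0,0]
    - [0,0,0]
    - [0,0,0]
    - [0,0,0]
    - [0,0,0]
    - [0,0,0]
    - [0,0,0]
    - [0,0,0]
    - [0,0,0]
    - [0,0,0]
  twist: [9.2,9.2,9.2,9.2,9.2,9.2,9.2,9.1,9.0,9.0]
  jaw: 0.075

```text
time: 1.65
tool_pos: [167.5, 497.6, 226.7]
tcp_rot: [-3.142, -0.0, 1.215]
contact_force: [-0.3, -1.4, -0.2]
grip_width: 74.7
finger_force: 0.0
```

>>> jog_arm:
  dp:
    - [-0.03,0.038,0]
    - [-0.03,0.038,0]
    - [-0.03,0.038,0]
    - [-0.03,0.038,0]
    - [-0.03,0.038,0]
    - [-0.03,0.038,0]
    - [-0.03,0.038,0]
    - [-0.03,0.038,0]
    - [-0.03,0.038,0]
    - [-0.03,0.038,0]
  twist: [0,0,0,0,0,0,0,0,0,0]

```text
time: 2.9
tool_pos: [421.9, 83.7, 226.9]
tcp_rot: [3.141, -0.0, 1.22]
contact_force: [0.5, -0.8, 0.7]
grip_width: 75.2
finger_force: 0.0
```

>>> jog_arm:
  dp:
    - [-0.03,0.038,0]
    - [-0.03,0.038,0]
    - [-0.03,0.038,0]
    - [-0.03,0.038,0]
    - [-0.025,0.04,0]
    - [0,0,0]
    - [0,0,0]
  twist: [0,0,0,0,0,0,0]

```text
time: 3.78
tool_pos: [551.1, -116.5, 226.3]
tcp_rot: [-3.14, -0.0, 1.22]
contact_force: [-0.1, -0.4, -0.3]
grip_width: 75.2
finger_force: 0.0
```

```bash
cat > m.py <<'E'
from h import *
import sys
np.set_printoptions(precision=2,suppress=True)
s=bot.get_obs();t=np.array(s['tool_pos']);y=s['tcp_rot'][2]
R=np.array([[np.cos(y),np.sin(y),0],[np.sin(y),-np.cos(y),0],[0,0,-1]])
print(s['time'],t,s['tcp_rot'],s['contact_force'],s['grip_width'],s['finger_force'])
print('shift tool to TCP z=99', R.T@(np.array([552.6,-118,99])-t), 'yaw err deg (twist)',np.degrees(y-1.219))
im=bot.capture('side');cv2.imwrite(f'pics/{sys.argv[1]}.png',cv2.resize(im[180:440,200:480],None,fx=2.2,fy=2.2))
E
python3 m.py a
```

```text
3.775 [ 551.11 -116.49  226.34] [-3.14 -0.    1.22] [-0.11 -0.35 -0.26] 75.16197548744002 0.0
shift tool to TCP z=99 [ -0.91   1.92 127.34] yaw err deg (twist) 0.0385740889072105
```

View pics/a.png

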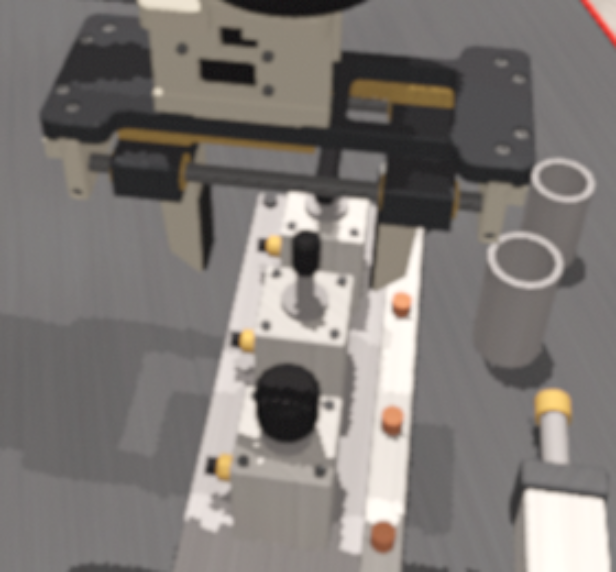

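The crop shows the gripper centred over the purge knob (crop 287,400), with its fingers either side across the row and the other knobs clear of the path. I'll descend with the last 2 mm correction and grip.

>>> jog_arm:
  dp:
    - [-0.001,0.002,0.03]
    - [0,0,0.03]
    - [0,0,0.03]
    - [0,0,0.02]
    - [0,0,0.01]
    - [0,0,0.006]
    - [0,0,0]
  twist: [0,0,0,0,0,0,0]

```text
time: 4.7
tool_pos: [553.3, -118.4, 101.1]
tcp_rot: [3.141, -0.0, 1.22]
contact_force: [0.9, -0.4, 0.8]
grip_width: 74.9
finger_force: 0.0
```

```bash
python3 m.py b
```

```text
4.7 [ 553.31 -118.38  101.09] [ 3.14 -0.    1.22] [ 0.95 -0.44  0.85] 74.85094986068638 0.0
shift tool to TCP z=99 [ 0.11 -0.8   2.09] yaw err deg (twist) 0.06879123913689798
```

View pics/b.png

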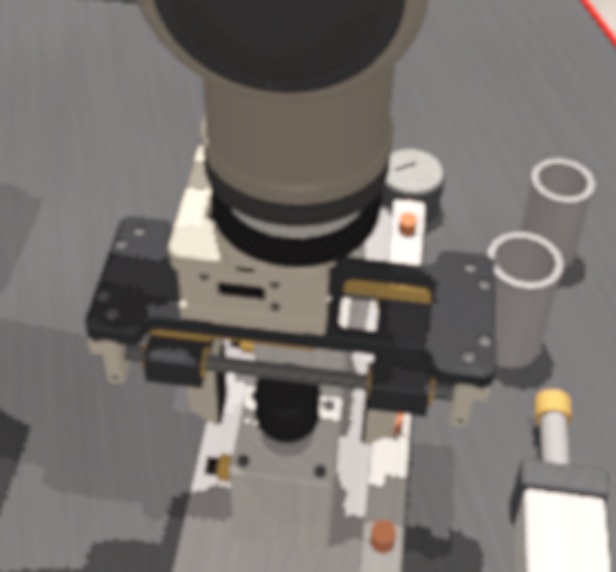

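The knob (crop 287,405) sits between the fingers, which are at about 205 and 380. Closing now.

>>> jog_arm:
  dp:
    - [0,0,0.001]
    - [0,0,0]
    - [0,0,0]
    - [0,0,0]
    - [0,0,0]
    - [0,0,0]
    - [0,0,0]
  twist: [0,0,0,0,0,0,0]
  jaw: 0.02

```text
time: 5.62
tool_pos: [550.4, -117.6, 99.5]
tcp_rot: [-3.135, 0.0, 1.22]
contact_force: [-9.6, 2.4, 7.5]
grip_width: 35.0
finger_force: 30.0
```

>>> jog_arm:
  dp:
    - [0,-0.002,0]
    - [0,0,-0.004]
    - [0,0,-0.005]
    - [0,0,-0.005]
    - [0,0,-0.005]
    - [0,0,-0.005]
    - [0,0,-0.004]
    - [0,0,-0.002]
    - [0,0,0]
    - [0,0,0]
  twist: [0,0,0,0,0,0,0,0,0,0]

```text
time: 6.88
tool_pos: [550.4, -117.6, 129.7]
tcp_rot: [-3.139, -0.0, 1.22]
contact_force: [-6.1, 2.1, -4.1]
grip_width: 35.2
finger_force: 30.0
```

```bash
python3 m.py c
```

```text
6.875 [ 550.43 -117.61  129.74] [-3.14 -0.    1.22] [-6.07  2.13 -4.07] 35.24709915362143 29.999549434287474
shift tool to TCP z=99 [ 0.38  2.17 30.74] yaw err deg (twist) 0.04738251963224411
```

View pics/c.png

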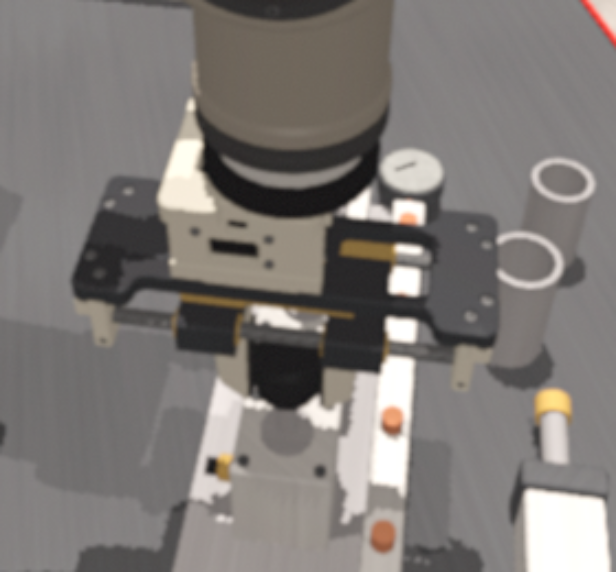

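The knob (crop 287,370) rose with the fingers and TCP went up 30 mm, so it is at the top stop. I'll hold for over a second, then push it home.

>>> jog_arm:
  dp:
    - [0,0,0]
    - [0,0,0]
    - [0,0,0]
    - [0,0,0]
    - [0,0,0]
    - [0,0,0]
    - [0,0,0]
    - [0,0,0]
    - [0,0,0]
    - [0,0,0]
  twist: [0,0,0,0,0,0,0,0,0,0]

```text
time: 8.18
tool_pos: [550.4, -117.6, 129.7]
tcp_rot: [-3.139, -0.0, 1.22]
contact_force: [-5.6, 2.1, -4.0]
grip_width: 35.0
finger_force: 30.0
```

>>> jog_arm:
  dp:
    - [0,0,0.004]
    - [0,0,0.005]
    - [0,0,0.005]
    - [0,0,0.005]
    - [0,0,0.005]
    - [0,0,0.004]
    - [0,0,0.002]
    - [0,0,0.001]
    - [0,0,0]
    - [0,0,0]
  twist: [0,0,0,0,0,0,0,0,0,0]

```text
time: 9.43
tool_pos: [550.5, -117.6, 99.6]
tcp_rot: [-3.14, 0.0, 1.22]
contact_force: [-8.1, 3.0, 2.9]
grip_width: 34.7
finger_force: 30.0
```

Home again (99.6, against 99.5 before the lift). I'll open gently, then retreat straight up.

>>> jog_arm:
  dp:
    - [0,0,0]
    - [0,0,0]
    - [0,0,0]
    - [0,0,0]
    - [0,0,0]
    - [0,0,0]
    - [0,0,0]
  twist: [0,0,0,0,0,0,0]
  jaw: 0.075

```text
time: 10.3
tool_pos: [551.3, -117.9, 98.7]
tcp_rot: [3.142, -0.0, 1.22]
contact_force: [0.4, 0.9, -0.8]
grip_width: 74.9
finger_force: 0.0
```

>>> jog_arm:
  dp:
    - [0,0,-0.01]
    - [0,0,-0.02]
    - [0,0,-0.03]
    - [0,0,-0.03]
    - [0,0,-0.03]
    - [0,0,-0.03]
    - [0,0,0]
    - [0,0,0]
  twist: [0,0,0,0,0,0,0,0]

```text
time: 11.3
tool_pos: [550.9, -117.8, 248.2]
tcp_rot: [-3.141, -0.0, 1.22]
contact_force: [-0.7, -0.5, -0.9]
grip_width: 74.9
finger_force: 0.0
```

```bash
python3 m.py d; python3 - <<'E'
from h import *
for l in('purge_grip','slim_grip','tee_grip'): print(l,[(np.round(d['bbox']),round(d['confidence'],2)) for d in bot.find_in('side',l)[:2]])
E
```

```text
11.3 [ 550.9  -117.75  248.19] [-3.14 -0.    1.22] [-0.73 -0.54 -0.92] 74.85668541964344 0.0
shift tool to TCP z=99 [  0.35   1.68 149.19] yaw err deg (twist) 0.046829376166126084
purge_grip [(array([331., 363.,  33.,  33.]), 0.65)]
slim_grip [(array([338., 300.,  15.,  34.]), 0.6)]
tee_grip [(array([348., 261.,  15.,  24.]), 0.73)]
```

View pics/d.png

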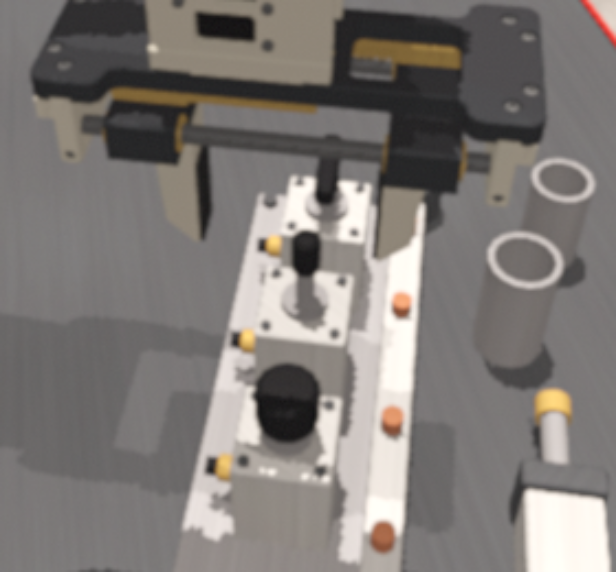

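The purge knob (crop 287,400) is back where it was before the pull. The slim knob (305,252) hasn't moved, the tee (328,175) looks in place, and the gripper is clear.

```bash
python3 -c "from plant import bot; print(bot.close_job())"
```

```text
the job is handed in; nothing more can be done
None
```

The job is handed in at about 11.5 s of the 29 s allowed: I pulled the purge knob up 30 mm, held it there for over a second, then pushed it home and let go; the slim and T-shaped knobs look unmoved in the last picture (no verdict came back).

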